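Twist-lock the rear light onto the test rail

TASK

Take the orange rear light out of the yellow tray and mount it on the aluminium test rail at the red marks: let its T-shaped foot down lengthwise into the slot, press it gently down against the springy strip, twist it a quarter turn so the foot locks across under the lips, and let go. The rail is clamped by eye, some 3 to 19 mm off its board's middle line on the side away from the robot, so feel for the slot with light pressure, never forcing the foot against the rail, and leave the white light and everything else where they are.

Things in the scene. Friction and masses are not known exactly. Their poses are not given: they have to be found in the camera images.
- rear_light_center (a point): The orange rear light, a loose upright block, about 90 g. This point is the centre of its housing: 36 mm along its x, 30 mm along its y, 50 mm tall; grasp it here across the 30 mm. Below it a black flange 44 x 38 x 4 mm, underside 29 mm below this point. z is up; the light works the same after a half turn. It starts in the tray, flange on the two ribs, foot hanging between, x along the ribs.
- rear_foot (a point): Centre of the underside of the orange light's T-shaped steel foot, 44 mm below the housing's centre. The foot is 24 mm along the light's x, 10 mm along its y, 6 mm thick, on a round neck 8 mm across and 9 mm long below the flange. It cracks if it bears on the rail with more than 40 N, knocks included: touch down at 15 mm/s or slower.
- mark (a point): Test stand: midway between its two red marks, at the height of the rail's top, 55 mm above the counter. Fixed to the ply board (124 x 230 x 15 mm). z up, y along the rail and slot, x across. The aluminium rail (50 wide, 40 high, 206 mm long, ends capped) is clamped somewhere 3 to 19 mm off to +x, parallel; this point does NOT show how far: see or feel the slot's true line. Light forces do not move it.
- strip_mid (a point): On the board's middle line 8 mm below the rail's top: top of the black spring strip inside the slot (same unknown sideways shift). Slot 11.5 mm wide between lips 4 mm thick; the channel below them 32 mm wide. The strip gives way downwards from about 4 N, 1 mm for each further 1.2 N, and pushes the foot back up.
- turn_level (a point): On the board's middle line 12.5 mm below the rail's top: right height of the foot's underside for the quarter turn (strip pressed 4 to 5 mm, 9 to 10 N); the foot clears the lips from 10 mm, the flange meets the rail at 15 mm. Either sense of turn will do. Locked and let go, the strip holds the foot crosswise up against the lips, the light's centre 34 mm above the rail's top.
- tray: yellow plastic tool tray, fixed, 200 mm along its x, 120 mm along its y, rim 22 mm high; origin at the centre of its underside. Two ribs along x, 22 mm apart, 26 mm high above the counter, carry the two lights 90 mm apart
- front_light_center (a point): the white front light, same shape as the orange one, the centre of its housing; a bystander in the same tray; either light may be at either end
- pedal_wrench: stainless pedal wrench, 260 mm long, lying flat near the far edge; a bystander
- bell: chrome bicycle bell, 54 mm across, 38 mm tall; a bystander
- oil: green plastic oil bottle, closed, 48 mm across, 130 mm tall; a bystander
- bolt_cup: blue plastic cup, 76 mm across, 70 mm tall; a bystander
- cog: dark steel sprocket ring, 72 mm across, 8 mm thick, lying flat; a bystander
- screwdriver: red-handled screwdriver lying at the right of the counter; a bystander
- cabinet_door0 (a joint): swing door of the small plywood cabinet at the back left, 0 = closed; stays closed
Not all that is in view belongs to the job. Of the things like the part that bears rear_light_center, leave any that is blue, pink or turquoise; of the rest the smaller one is meant.

How it is judged:
On the way, in this order (a step that is already met when the one before it is completed fails the run):
1. the orange light's foot is in the slot, lengthwise, down on the spring strip (centre less than 38.5 mm above the rail's top, within 0.2 rad of lengthwise) (x of rear_light_center in the frame of mark between -0.002 and 0.024 m and y of rear_light_center in the frame of mark between -0.02 and 0.02 m and z of rear_light_center in the frame of mark below 0.0385 m and angle between the x axis of rear_light_center and the y axis of mark, either way round below 0.2 rad), for 0.1 s.
2. the foot has been turned crosswise under the lips (within 0.2 rad) (x of rear_light_center in the frame of mark between -0.002 and 0.024 m and y of rear_light_center in the frame of mark between -0.02 and 0.02 m and z of rear_light_center in the frame of mark between 0.028 and 0.0356 m and angle between the x axis of rear_light_center and the x axis of mark, either way round below 0.2 rad), for 0.1 s.
At the end, for the whole second after the job is handed in: The orange light stands on the rail within 20 mm of the marks along the rail, its foot crosswise to the slot within 0.2 rad and under the lips (centre 28 to 35.6 mm above the rail's top), upright within 0.1 rad, at rest and released (all of step 2 and angle between rear_light_center's own z axis and vertical below 0.1 rad and linear speed of rear_light below 0.02 m/s); the robot touches nothing.
It fails at once if the orange light is pressed against the rail with more than 40 N (contact force between rear_light and stand above 40 N).
It fails at once if another thing is moved by more than 25 mm or the cabinet is opened (distance of any of pedal_wrench, bell, oil, bolt_cup, cog, screwdriver, front_light_center from where it was at the start of the episode above 0.025 m or value of joint cabinet_door0 above 0.1 rad).
It also fails if it takes over 72 s, if anything falls off the work surface, if the arm or the gripper's body presses on something with over 40 N, if the wrist force passes 120 N, or if a joint passes its speed limit or range.

ROBOT

A 6-joint arm with a two-finger parallel gripper is mounted at the origin on the work surface. World frame = base frame: x ahead of the robot, y to its left, z up, the work surface at z = 0. Lengths are in m, angles in rad, forces in N, time in s.
With the tool pointing down it reaches from about 0.4 to 0.825 m from the base axis. Payload 7 kg.
Tool frame: the origin (TCP) lies midway between the tips of the shut fingers; the grasp point (between the pads) lies 19 mm behind it; z points along the fingers, x is the direction in which the jaws open and shut, and the axes are right-handed (so a half turn about z gives the same grasp; the last joint's range is limited). The gripper opens to 88 mm and grips with 3 to 60 N. Pads are 19 mm wide; open, the fingers measure 130 mm over their backs; the gripper's body (78 mm by 193 mm) begins 47 mm behind the grasp point.
Start: joints at [0.288, 0.359, 0.012, 0, -1.224, -0.288], TCP at [0.675, -0, 0.227] pointing down, gripper open.
Joint ranges: [-3.07, 3.07], [-1.43, 2.12], [-1.02, 1.25], [-3.03, 1.67], [-3.05, -0], [-3.03, 3.03]. Speed limits (rad/s): [2.39, 2.39, 3.01, 3.14, 3.14, 3.14].

INTERFACE

Orientations are given as a unit quaternion [w, x, y, z].
In Python, from plant import manip, capture, ticket gives the robot as it stands. The module is installed in compiled form; this text tells all that it offers.
- The arm moves only by the tool arm_command, never from a script. Its argument "commands" is a list of rows, each a list of 7 numbers: the shift along the tool's x, y, z in m, then the turn, a rotation vector about the tool's x, y, z in degrees, then the opening, from 0 (shut) to 1 (fully open). In form: [[x, y, z, ax, ay, az, fingers], ...]. A call has 1 to 12 rows; each row is the pose to reach, as a shift and turn from the pose commanded when the call began, along the tool's axes at that moment; what a row does not reach only later rows make up. A row lasts 1/10 s, in which the tool goes at most 50 mm and 8.59 degrees, less where a joint would pass 70% of its speed; a pose out of reach is approached as far as the arm can. A call with a gripper value outside its range is refused whole. The fingers move at their own pace and stop on an object; "grip_force" is the grip in N (left out, the last holds). Time passes only in rows, so rows that repeat a pose let the fingers close. It gives the time, the measured TCP pose, the force and the opening at its end, in the units of the state.
- manip.get_obs(): the state, without advancing time (a new reading comes with each control period).
- capture(name): name is "scene" or "side" or "wrist"; returns a dict with "pixels" (384x512x3 uint8, blue, green, red), "camera_matrix" (3x3 intrinsics, pixels), "xyz" and "orientation" of the camera in the world; the wrist camera has in their place "hand_eye" (4x4, takes a point from camera to tool coordinates, whose origin is the TCP and whose axes are the tool frame's). Camera axes: x right, y down, z forward; pixel columns grow to the right and rows downward; lengths in m; the calibration is good to about 2 mm. A picture is of the moment at which its call begins: read the wrist's pose just before it. There is no depth.
- ticket.close_job(): hands the job in, once; it reports no verdict.
The state is a dict: "t": time; "joint_pos": joint angles; "qd": joint speeds; "joint_efforts": joint torques, N m; "tool_pos": TCP position; "eef_rot": TCP orientation; "contact_force": force on the tool from outside, world axes, zero at the start; "moment": the same for the moment, N m; "finger_gap": finger opening in m.
Only numpy, scipy, OpenCV 4.12 (cv2) and the standard library are available. Lean on these libraries where they do the work, as an engineer would, in place of code of your own. Each camera call takes 0.05 s, during which the arm holds its last target. There are 200 camera calls.

## Working session

There is one attempt and no reset: what is moved stays moved. The work goes in short steps, Python scripts to look and compute and a tool call to move; the robot and the scene stay as the last step left them, time stands still between calls to the robot, and variables do not carry over. Pictures are saved under pics/ and viewed, about 8 in all and at most 12, crops included, and the job is handed in when it is done.

Besides the shell and the picture viewer there is one more tool, called after ">>>" by a JSON object that holds its "fn" and its "kwargs", one argument or row to a line. arm_command: Moves the arm, as the interface text tells. Its arguments: {"type":"object","properties":{"commands":{"type":"array"},"grip_force":{"type":"number"}},"required":["commands"]}

```bash
mkdir -p pics
cat > h.py <<'E'
import numpy as np, cv2
from scipy.spatial.transform import Rotation as R
from plant import manip, capture, ticket
def q2R(q): return R.from_quat([q[1],q[2],q[3],q[0]]).as_matrix()
def shot(name,save=None):
    o=manip.get_obs(); c=capture(name)
    if name=="wrist":
        T=np.eye(4);T[:3,:3]=q2R(o["eef_rot"]);T[:3,3]=o["tool_pos"];T=T@np.array(c["hand_eye"])
        c["R"],c["p"]=T[:3,:3],T[:3,3]
    else: c["R"],c["p"]=q2R(c["orientation"]),np.array(c["xyz"])
    if save: cv2.imwrite("pics/"+save,c["pixels"])
    return c
def ray(c,uv,z):
    d=c["R"]@np.linalg.solve(np.array(c["camera_matrix"]),[uv[0],uv[1],1.]); return c["p"]+d*(z-c["p"][2])/d[2]
def proj(c,P):
    v=np.array(c["camera_matrix"])@(c["R"].T@(np.array(P)-c["p"])); return v[:2]/v[2]
E
python3 - <<'E'
from h import *
a=shot("scene","scene.png");b=shot("side","side.png");w=shot("wrist","w0.png")
import pickle;pickle.dump((a,b,w),open("c0.pkl","wb"))
o=manip.get_obs();print(o);print(a["p"],b["p"],w["hand_eye"],w["camera_matrix"])
cv2.imwrite("pics/both.png",cv2.resize(np.vstack([a["pixels"],b["pixels"]]),None,fx=.78,fy=.78))
E
```

```text
{'t': 0.15, 'joint_pos': array([ 2.88098442e-01,  3.59229277e-01,  1.12855045e-02, -2.53662401e-04,
       -1.22409515e+00, -2.88079205e-01]), 'qd': array([ 0.00026772, -0.00255566,  0.00233224,  0.00138427, -0.00168032,
        0.00060061]), 'joint_efforts': array([ 1.39394037e-04, -5.83274567e+01,  2.93289685e+01,  7.00122759e+00,
        8.75052094e-03, -9.76538854e-05]), 'tool_pos': array([ 6.74639006e-01, -2.59969626e-05,  2.25840650e-01]), 'eef_rot': array([-6.29574670e-04,  3.35520783e-05,  9.99999799e-01, -6.21796865e-05]), 'contact_force': array([ 0.18131628, -0.91001366, -0.49835151]), 'moment': array([-0.01971492, -0.02100302, -0.00736701]), 'finger_gap': 0.0876959199505748}
[ 1.33966617 -0.33483053  0.83227266] [0.09265318 1.14841639 0.77504756] [[ 9.99999254e-01 -1.18830617e-03  2.82269090e-04  5.02334260e-04]
 [ 1.05316178e-03  9.55975380e-01  2.93444993e-01 -7.92478029e-02]
 [-6.18544797e-04 -2.93444477e-01  9.55975918e-01 -1.58967354e-01]
 [ 0.00000000e+00  0.00000000e+00  0.00000000e+00  1.00000000e+00]] [[310.07007728   0.         258.64632399]
 [  0.         310.07007728 190.1394846 ]
 [  0.           0.           1.        ]]
```

View pics/scene.png

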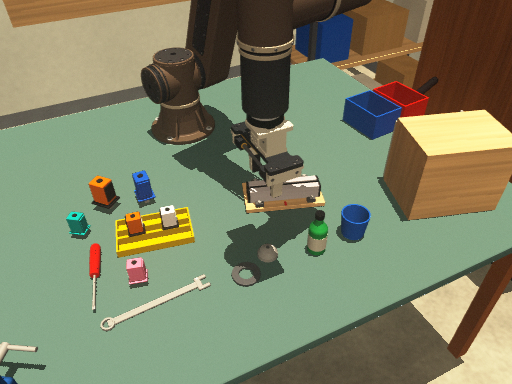

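View pics/side.png

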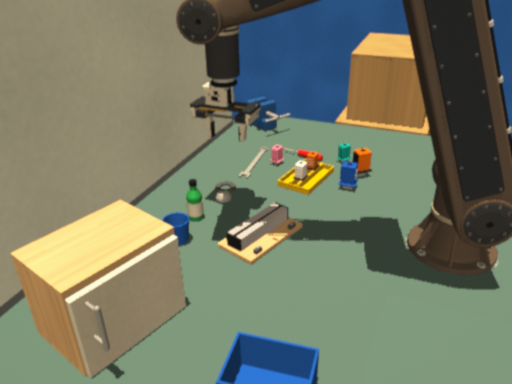

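The scene view shows the tray at about (155,231), with the orange light at (134,223) and the white one at (168,216). A larger orange decoy stands outside it at (102,190). The test stand is under the gripper. In the side view the rail is at about (258,227). Next I'll check the wrist view and estimate positions.

Run:
```python
from h import *
import pickle
a,b,w=pickle.load(open("c0.pkl","rb"))
def blobs(c,lo,hi,amin=40):
    h=cv2.cvtColor(c["pixels"],cv2.COLOR_BGR2HSV);m=cv2.inRange(h,lo,hi)
    n,_,s,ce=cv2.connectedComponentsWithStats(m)
    return [(s[i],ce[i].round(1)) for i in range(1,n) if s[i][4]>amin]
for nm,c in(("a",a),("b",b)):
    print(nm,"orange",[(x[1],x[0][4],ray(c,x[1],.06).round(3)) for x in blobs(c,(5,180,90),(14,255,255))])
    print(nm,"yellow",[(x[1],x[0][4],ray(c,x[1],.015).round(3)) for x in blobs(c,(22,180,90),(32,255,255),100)])
```

```text
a orange [(array([469.4, 106.6]), np.int32(41), array([0.439, 0.949, 0.06 ])), (array([ 99.7, 193.6]), np.int32(268), array([ 0.33 , -0.349,  0.06 ])), (array([134.6, 225.9]), np.int32(185), array([ 0.503, -0.291,  0.06 ])), (array([499.7, 289.3]), np.int32(255), array([1.057, 0.384, 0.06 ])), (array([477.8, 326.9]), np.int32(63), array([1.103, 0.269, 0.06 ]))]
a yellow [(array([153.7, 235. ]), np.int32(798), array([ 0.511, -0.25 ,  0.015]))]
b orange [(array([363.3, 159.6]), np.int32(243), array([ 0.309, -0.346,  0.06 ])), (array([312.8, 158.7]), np.int32(124), array([ 0.478, -0.29 ,  0.06 ]))]
b yellow [(array([305.9, 178.8]), np.int32(765), array([ 0.48 , -0.218,  0.015]))]
```

View pics/w0.png

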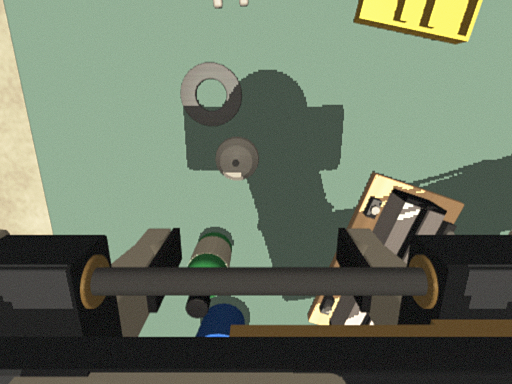

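The wrist view shows the rail, partly hidden by the fingers, centred near (385,255) and tilted. The tray is at the upper right, the sprocket at (211,94) and the bell at (237,158). I'll work out the rail and tray positions next.

Run:
```python
from h import *
import pickle
a,b,w=pickle.load(open("c0.pkl","rb"))
print([ray(w,p,.055).round(3) for p in[(415,205),(345,315),(385,255)]],ray(b,(258,227),.055))
print("tray corner",[ray(w,p,.022).round(3) for p in [(355,20),(467,41),(362,0)]], ray(w,(435,0),.022))
print("board",[ray(w,p,.015).round(3) for p in[(376,172),(464,207),(309,318)]])
```

```text
[array([0.497, 0.04 , 0.055]), array([0.564, 0.188, 0.055]), array([0.524, 0.103, 0.055])] [0.50085416 0.17097575 0.055     ]
tray corner [array([ 0.573, -0.154,  0.022]), array([ 0.451, -0.134,  0.022]), array([ 0.567, -0.173,  0.022])] [ 0.49165554 -0.172663    0.022     ]
board [array([0.53 , 0.011, 0.015]), array([0.413, 0.057, 0.015]), array([0.602, 0.225, 0.015])]
```

>>> {"fn": "arm_command", "kwargs": {
  "commands": [
    [0.05,0.045,0,0,0,0,1],
    [0.1,0.09,0,0,0,0,1],
    [0.14,0.13,0,0,0,0,1],
    [0.14,0.13,0,0,0,0,1],
    [0.14,0.13,0,0,0,0,1],
    [0.14,0.13,0,0,0,0,1]
  ]
}}

```text
t: 0.75
tool_pos: [0.5346, 0.1307, 0.227]
eef_rot: [0.0, -0.001, 1.0, 0.0]
contact_force: [0.7, -0.7, 0.1]
finger_gap: 0.0876
```

Run:
```python
from h import *
import pickle
w=shot("wrist","w1.png");pickle.dump(w,open("c1.pkl","wb"));o=manip.get_obs();print(o["tool_pos"],o["t"])
```

```text
[0.53512059 0.13018159 0.22675803] 0.8
```

View pics/w1.png

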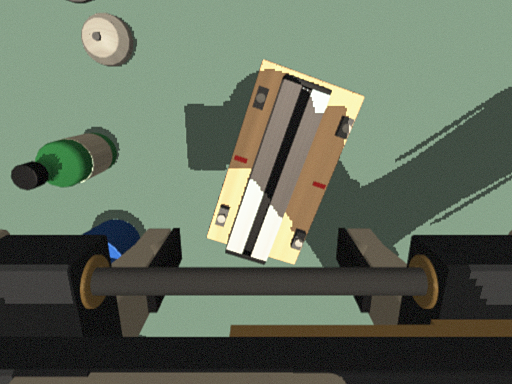

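The full stand is in view. The red marks are at (240,159) and (319,184), and the dark slot runs from about (306,88) to (246,252). I'll compute the geometry from these.

Run:
```python
from h import *
import pickle
w=pickle.load(open("c1.pkl","rb"))
h=cv2.cvtColor(w["pixels"],cv2.COLOR_BGR2HSV)
m=cv2.inRange(h,(0,150,80),(6,255,255))|cv2.inRange(h,(172,150,80),(180,255,255))
n,_,s,ce=cv2.connectedComponentsWithStats(m);r=[ce[i] for i in range(1,n) if s[i][4]>15];print([x.round(1) for x in r])
A,B=[ray(w,x,.015) for x in r if 200<x[0]<350 and x[1]<230]
M=(A+B)/2;d=B-A;print(A,B,M)
if d[0]<0:d=-d
print("mark dist",np.linalg.norm(d))
# board corners
C=[ray(w,p,.015) for p in [(264,60),(364,97),(208,238),(296,264)]];print("board",np.round(C,4), "mid",np.mean(C,0))
print("board x angle",[np.degrees(np.arctan2(*(C[i]-C[j])[1::-1])) for i,j in((0,1),(2,3))],"y angle",[np.degrees(np.arctan2(*(C[j]-C[i])[1::-1])) for i,j in((0,2),(1,3))])
print("marks ang",np.degrees(np.arctan2(d[1],d[0])))
# slot: dark pixels per row
g=w["pixels"].max(2);P=[]
for v in range(100,240,4):
    uc=306+(246-306)*(v-88)/(252-88);row=g[v];u=np.arange(int(uc-12),int(uc+13));k=u[row[u]<45]
    if len(k)>2:P.append((k.min(),k.max()+1,v+.5))
P=np.array(P);
for col in(0,1):
    W=np.array([ray(w,(p[col],p[2]),.055) for p in P])
    vx,vy,x0,y0=cv2.fitLine(W[:,:2].astype(np.float32),cv2.DIST_HUBER,0,.01,.01).ravel()
    if vy<0:vx,vy=-vx,-vy
    nrm=np.array([vy,-vx]);print("edge ang",np.degrees(np.arctan2(vy,vx)),"offset from mark",nrm@(np.array([x0,y0])-M[:2]),len(W))
cv2.imwrite("pics/crop.png",cv2.resize(w["pixels"][50:270,190:380],None,fx=3.,fy=2.7,interpolation=cv2.INTER_CUBIC))
```

```text
[array([240. , 158.8]), array([318.8, 184.9])]
[0.55672184 0.12572764 0.015     ] [0.45919629 0.15855426 0.015     ] [0.50795907 0.14214095 0.015     ]
mark dist 0.10290198551534172
board [[0.5283 0.0145 0.015 ]
 [0.4135 0.0537 0.015 ]
 [0.6005 0.2314 0.015 ]
 [0.4835 0.2698 0.015 ]] mid [0.50644875 0.1423243  0.015     ]
board x angle [np.float64(-18.82209851286584), np.float64(-18.167904781394114)] y angle [np.float64(71.58019444564184), np.float64(72.05231979803243)]
marks ang -18.602977310020776
edge ang 71.47093 offset from mark 0.01391544680501202 25
edge ang 71.27235 offset from mark 0.004379407437934163 25
```

The slot centre is about 9 mm toward +x of the mark, and the rail direction is about 71.5°. Now a close look at the tray.

>>> {"fn": "arm_command", "kwargs": {
  "commands": [
    [0.01,-0.05,0,0,0,0,1],
    [0.02,-0.1,0,0,0,0,1],
    [0.03,-0.15,0,0,0,0,1],
    [0.04,-0.2,0,0,0,0,1],
    [0.046,-0.25,0,0,0,0,1],
    [0.046,-0.3,0,0,0,0,1],
    [0.046,-0.35,0,0,0,0,1],
    [0.046,-0.38,0,0,0,0,1],
    [0.046,-0.38,0,0,0,0,1],
    [0.046,-0.38,0,0,0,0,1],
    [0.046,-0.38,0,0,0,0,1]
  ]
}}

```text
t: 1.9
tool_pos: [0.4888, -0.2503, 0.2261]
eef_rot: [-0.0, 0.001, 1.0, 0.0]
contact_force: [-0.4, 0.6, -0.7]
finger_gap: 0.0877
```

Run:
```python
from h import *
import pickle
w=shot("wrist","w2.png");pickle.dump(w,open("c2.pkl","wb"));o=manip.get_obs();print(o["tool_pos"],o["t"])
h=cv2.cvtColor(w["pixels"],cv2.COLOR_BGR2HSV)
m=cv2.inRange(h,(5,180,90),(14,255,255))
for c in cv2.findContours(m,0,2)[0]:
    if cv2.contourArea(c)>100: print(cv2.minAreaRect(c),ray(w,cv2.minAreaRect(c)[0],.08))
```

```text
[ 0.48899749 -0.24983445  0.22636978] 1.95
((262.6891784667969, 137.8648681640625), (30.249412536621094, 37.97616958618164), 9.462322235107422) [ 0.48406398 -0.28937421  0.08      ]
((435.5135192871094, 73.41893005371094), (62.78733444213867, 72.27159881591797), 36.02737045288086) [ 0.32459312 -0.34820074  0.08      ]
```

View pics/w2.png

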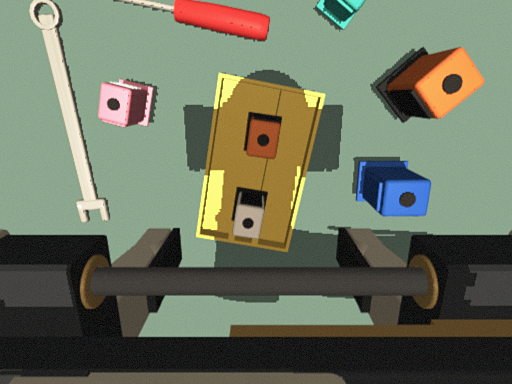

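The wrist view shows the tray. The orange light's top is at (263,138), the white one's at (247,222). The blue decoy at (408,198) and the big orange one at (452,83) are well clear. I'll compute the yaw and the move.

Run:
```python
from h import *
import pickle
w=pickle.load(open("c2.pkl","rb"))
T=[ray(w,p,.022)[:2] for p in[(220,73),(325,95),(198,237),(288,250)]];print(np.round(T,4),np.mean(T,0))
ang=lambda v:np.degrees(np.arctan2(v[1],v[0]))
print("tray x",ang(T[2]-T[0]),ang(T[3]-T[1]),"y",ang(T[1]-T[0]),ang(T[3]-T[2]))
h=cv2.cvtColor(w["pixels"],cv2.COLOR_BGR2HSV)
m=cv2.inRange(h,(5,180,90),(14,255,255));c=[c for c in cv2.findContours(m,0,2)[0] if cv2.contourArea(c)>100]
for k in c:
    P=np.array([ray(w,p[0],.08)[:2] for p in k],np.float32)*1000; print(cv2.minAreaRect(P))
print("button",ray(w,(263,139.5),.08),"blue top",ray(w,(408,198),.08))
```

```text
[[ 0.5302 -0.3526]
 [ 0.4136 -0.3293]
 [ 0.5661 -0.1553]
 [ 0.45   -0.1364]] [ 0.48997511 -0.24340754]
tray x 79.69581017551036 79.29526374721766 y 168.69561064074355 170.75624413054518
((483.90924072265625, -289.1400451660156), (37.0506477355957, 29.310890197753906), 81.39410400390625)
((324.2359313964844, -347.1806640625), (59.4672737121582, 62.436580657958984), 57.49739456176758)
button [ 0.48375649 -0.28777945  0.08      ] blue top [ 0.33309822 -0.22694338  0.08      ]
```

>>> {"fn": "arm_command", "kwargs": {
  "commands": [
    [0.0055,-0.0385,0,0,0,5,1],
    [0.0055,-0.0385,0.03,0,0,9.5,1],
    [0.0055,-0.0385,0.07,0,0,9.5,1],
    [0.0055,-0.0385,0.11,0,0,9.5,1],
    [0.0055,-0.0385,0.14,0,0,9.5,1],
    [0.0055,-0.0385,0.165,0,0,9.5,1],
    [0.0055,-0.0385,0.18,0,0,9.5,1],
    [0.0055,-0.0385,0.19,0,0,9.5,1],
    [0.0055,-0.0385,0.19,0,0,9.5,1],
    [0.0055,-0.0385,0.19,0,0,9.5,1]
  ],
  "grip_force": 25
}}

```text
t: 2.95
tool_pos: [0.4842, -0.2883, 0.0372]
eef_rot: [0.0, 0.082, 0.997, -0.0]
contact_force: [0.6, -0.6, -0.0]
finger_gap: 0.0881
```

>>> {"fn": "arm_command", "kwargs": {
  "commands": [
    [0,0,0,0,0,0,0.6],
    [0,0,0,0,0,0,0.45],
    [0,0,0,0,0,0,0.36],
    [0,0,0,0,0,0,0.2],
    [0,0,0,0,0,0,0.2],
    [0,0,0,0,0,0,0.2],
    [0,0,0,0,0,0,0.2],
    [0,0,0,0,0,0,0.2]
  ]
}}

```text
t: 3.75
tool_pos: [0.4835, -0.2886, 0.0365]
eef_rot: [0.0, 0.083, 0.997, -0.0]
contact_force: [-0.0, -0.5, 0.0]
finger_gap: 0.0302
```

Gripped at 30.2 mm, as expected. I'll lift and carry it to hover above the slot.

>>> {"fn": "arm_command", "kwargs": {
  "commands": [
    [0,0,-0.01,0,0,0,0.2],
    [0,0,-0.04,0,0,0,0.2],
    [0,0,-0.08,0,0,0,0.2],
    [0,0,-0.1,0,0,0,0.2],
    [0.004,0.04,-0.1,0,0,3,0.2],
    [0.008,0.085,-0.1,0,0,6,0.2],
    [0.012,0.13,-0.1,0,0,9,0.2],
    [0.016,0.175,-0.1,0,0,9,0.2],
    [0.02,0.22,-0.1,0,0,9,0.2],
    [0.024,0.265,-0.1,0,0,9,0.2],
    [0.028,0.31,-0.1,0,0,9,0.2],
    [0.032,0.355,-0.1,0,0,9,0.2]
  ],
  "grip_force": 40
}}

```text
t: 4.95
tool_pos: [0.5104, 0.0688, 0.1375]
eef_rot: [0.0, 0.161, 0.987, 0.0]
contact_force: [1.6, -0.3, 0.2]
finger_gap: 0.0293
```

Run:
```python
from h import *
o=manip.get_obs();p=np.array(o["tool_pos"]);Rm=q2R(o["eef_rot"])
print(o["t"],p,np.degrees(np.arctan2(Rm[1,0],Rm[0,0])),o["contact_force"],o["finger_gap"])
print("shift to hover",Rm.T@(np.array([.5166,.1392,.118])-p))
```

```text
4.95 [0.51038853 0.06881576 0.13754871] 161.5164168939432 [ 1.60164166 -0.32754567  0.17423932] 0.029287276057473614
shift to hover [0.01643848 0.06870888 0.01958423]
```

>>> {"fn": "arm_command", "kwargs": {
  "commands": [
    [0.009,0.035,0,0,0,0,0.2],
    [0.0164,0.06,0.0,0,0,0,0.2],
    [0.0164,0.0687,0.01,0,0,0,0.2],
    [0.0164,0.0687,0.0195,0,0,0,0.2],
    [0.0164,0.0687,0.0195,0,0,0,0.2],
    [0.0164,0.0687,0.0195,0,0,0,0.2],
    [0.0164,0.0687,0.0195,0,0,0,0.2],
    [0.0164,0.0687,0.0195,0,0,0,0.2]
  ]
}}

```text
t: 5.75
tool_pos: [0.517, 0.1366, 0.1174]
eef_rot: [0.0, 0.161, 0.987, 0.0]
contact_force: [0.6, -0.4, -0.2]
finger_gap: 0.0297
```

Run:
```python
from h import *
import pickle
w=shot("wrist","w3.png");s=shot("side","s3.png");a=shot("scene","a3.png");pickle.dump((w,s,a),open("c3.pkl","wb"))
o=manip.get_obs();print(o["tool_pos"],o["t"],o["contact_force"])
u,v=proj(s,[.515,.14,.08]).astype(int);u2,v2=proj(a,[.515,.14,.08]).astype(int);print(u,v,u2,v2)
f=lambda im,u,v:cv2.resize(im[max(v-45,0):v+45,u-50:u+50],(300,270),interpolation=cv2.INTER_CUBIC)
x=np.hstack([f(s["pixels"],u,v),f(a["pixels"],u2,v2)])
W=cv2.resize(w["pixels"][:,96:416],(360,432))
out=np.zeros((432,960,3),np.uint8);out=cv2.resize(np.hstack([W,cv2.copyMakeBorder(x,0,162,0,0,0)]),(800,360));cv2.imwrite("pics/v3.png",out)
```

```text
[0.5169006  0.13698155 0.11735657] 5.9 [-1.30220593  0.63539889 -0.5474484 ]
257 212 283 176
```

View pics/v3.png

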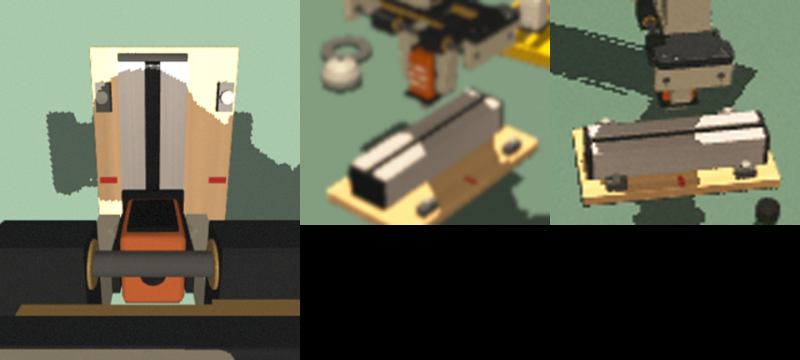

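The composite shows the wrist view (left) with the rail running straight up the image. The slot is at about column 152, the marks are at (108,180) and (217,180), and the orange light sits at about column 153. I'll measure the slot against the light in tool x.

Run:
```python
from h import *
import pickle
w,s,a=pickle.load(open("c3.pkl","rb"))
p=np.array([.5169,.1369,.1174]);th=np.radians(161.5);tx=np.array([np.cos(th),np.sin(th),0]);ty=np.array([np.sin(th),-np.cos(th),0])
loc=lambda P:((P-p)@tx*1000,(P-p)@ty*1000)
g=w["pixels"].max(2).astype(int);hs=cv2.cvtColor(w["pixels"],cv2.COLOR_BGR2HSV)
E=[]
for v in range(80,195,6):
    k=[u for u in range(242,275) if g[v,u]<60]
    if len(k)>4:E.append((v,loc(ray(w,(k[0],v+.5),.055)),loc(ray(w,(k[-1]+1,v+.5),.055)),g[v,k[0]-1],g[v,k[-1]+1]))
for e in E[::3]:print(e[0],np.round(e[1],2),np.round(e[2],2),e[3:])
print("slot c",np.median([(e[1][0]+e[2][0])/2 for e in E]),"w",np.median([e[2][0]-e[1][0] for e in E]))
m=cv2.inRange(hs,(4,150,60),(16,255,255))
for v in (210,220,230,240,250,305,312):
    k=np.flatnonzero(m[v,180:330])+180
    if len(k): print("orange",v,k[0],k[-1]+1,(k[0]+k[-1]+1)/2)
r=cv2.inRange(hs,(0,150,80),(5,255,255))|cv2.inRange(hs,(172,150,80),(180,255,255))
n,_,st,ce=cv2.connectedComponentsWithStats(r)
for i in range(1,n):
    if st[i][4]>15 and ce[i][1]<205: print("mark",ce[i],np.round(loc(ray(w,ce[i],.015)),2))
c=w["R"].T@(p-w["p"]);K=np.array(w["camera_matrix"])
print("tcp col",proj(w,p),"centre",proj(w,p+[0,0,.019]),proj(w,p+[0,0,.044]))
for v in (197,200,203,206):print(v,g[v,215:300:3])
```

```text
80 [ -4.51 -89.05] [  6.27 -89.03] (np.int64(100), np.int64(156))
98 [ -4.62 -77.42] [  6.33 -77.4 ] (np.int64(111), np.int64(167))
116 [ -4.73 -65.41] [  5.71 -65.38] (np.int64(125), np.int64(60))
134 [ -4.85 -52.98] [  5.77 -52.96] (np.int64(135), np.int64(74))
152 [ -4.25 -40.13] [  5.83 -40.11] (np.int64(64), np.int64(81))
170 [ -4.36 -26.83] [  5.9  -26.81] (np.int64(74), np.int64(102))
188 [ -4.47 -13.06] [  5.96 -13.04] (np.int64(87), np.int64(111))
slot c 0.7884698516160087 w 10.471300405152721
orange 220 231 287 259.0
orange 230 229 289 259.0
orange 240 227 291 259.0
orange 250 225 293 259.0
orange 305 226 293 259.5
orange 312 227 292 259.5
mark [211.42056075 191.52336449] [-41.24   1.7 ]
mark [327.5 191.5] [61.26  1.9 ]
tcp col [257.86409592 242.42801   ] centre [257.7808443  259.47056123] [257.63674528 288.96926412]
197 [191 200 205 197 173 172 171 172 168 169 168 169  88  17  30  35  28 137
 168 174 167 170 169 174 168 167 206 196 199]
200 [193 198 199 201 173 174 171 176 169 178 169 168  91  22  29  28  26 136
 173 177 176 172 174 181 172 173 201 196 199]
203 [190 201 204 204  22  24  28  29  20  20  23  29  15  31  25  24  24  13
  19  18  19  24  25  25  19  16 202 204 197]
206 [193 201 205 207  15  33  29  24  28  27  26  24  31  28  29  26  21  37
  35  28  30  29  35  28  25  21 200 200 200]
```

>>> {"fn": "arm_command", "kwargs": {
  "commands": [
    [0.0003,0.002,0.01,0,0,0,0.2],
    [0.0003,0.002,0.02,0,0,0,0.2],
    [0.0003,0.002,0.027,0,0,0,0.2],
    [0.0003,0.002,0.031,0,0,0,0.2],
    [0.0003,0.002,0.031,0,0,0,0.2],
    [0.0003,0.002,0.031,0,0,0,0.2]
  ]
}}

```text
t: 6.5
tool_pos: [0.5172, 0.1393, 0.086]
eef_rot: [-0.0, 0.161, 0.987, -0.0]
contact_force: [0.5, 0.3, -0.8]
finger_gap: 0.0296
```

>>> {"fn": "arm_command", "kwargs": {
  "commands": [
    [0,0,0.001,0,0,0,0.2],
    [0,0,0.002,0,0,0,0.2],
    [0,0,0.003,0,0,0,0.2],
    [0,0,0.004,0,0,0,0.2],
    [0,0,0.005,0,0,0,0.2],
    [0,0,0.006,0,0,0,0.2],
    [0,0,0.007,0,0,0,0.2],
    [0,0,0.007,0,0,0,0.2],
    [0,0,0.007,0,0,0,0.2]
  ]
}}

```text
t: 7.4
tool_pos: [0.5174, 0.1393, 0.0791]
eef_rot: [0.0, 0.161, 0.987, 0.0]
contact_force: [2.5, -0.7, -2.3]
finger_gap: 0.0295
```

>>> {"fn": "arm_command", "kwargs": {
  "commands": [
    [0,0,0.0005,0,0,0,0.2],
    [0,0,0.001,0,0,0,0.2],
    [0,0,0.0015,0,0,0,0.2],
    [0,0,0.0015,0,0,0,0.2],
    [0,0,0.0015,0,0,0,0.2]
  ]
}}

```text
t: 7.9
tool_pos: [0.5174, 0.1393, 0.0777]
eef_rot: [0.0, 0.161, 0.987, 0.0]
contact_force: [3.1, -1.2, -0.4]
finger_gap: 0.03
```

```bash
cat > st.py <<'E'
from h import *
o=manip.get_obs();print(round(o["t"],2),np.round(o["tool_pos"],4),"F",np.round(o["contact_force"],1),"M",np.round(o["moment"],2),round(o["finger_gap"],4))
th=np.radians(161.5);print("F tool x,y:",np.round([np.dot(o["contact_force"][:2],[np.cos(th),np.sin(th)]),np.dot(o["contact_force"][:2],[np.sin(th),-np.cos(th)])],1))
E
python3 st.py
```

```text
7.9 [0.5174 0.1393 0.0777] F [ 3.1 -1.2 -0.4] M [-0.32 -1.18  0.02] 0.03
F tool x,y: [-3.3 -0.2]
```

The foot has entered the slot: it is past the top edge with no vertical load, only a light side touch. I'll ease off sideways and carry on down.

>>> {"fn": "arm_command", "kwargs": {
  "commands": [
    [-0.0004,0,0,0,0,0,0.2],
    [-0.0004,0,0.001,0,0,0,0.2],
    [-0.0004,0,0.002,0,0,0,0.2],
    [-0.0004,0,0.003,0,0,0,0.2],
    [-0.0004,0,0.003,0,0,0,0.2]
  ]
}}

```text
t: 8.4
tool_pos: [0.5173, 0.139, 0.0743]
eef_rot: [-0.0, 0.161, 0.987, -0.0]
contact_force: [1.9, 0.1, -1.9]
finger_gap: 0.0298
```

```bash
python3 st.py
```

```text
8.4 [0.5173 0.139  0.0743] F [ 1.9  0.1 -1.9] M [-0.22 -0.88 -0.02] 0.0298
F tool x,y: [-1.8  0.7]
```

>>> {"fn": "arm_command", "kwargs": {
  "commands": [
    [-0.0003,0,0.001,0,0,0,0.2],
    [-0.0003,0,0.002,0,0,0,0.2],
    [-0.0003,0,0.003,0,0,0,0.2],
    [-0.0003,0,0.004,0,0,0,0.2],
    [-0.0003,0,0.004,0,0,0,0.2],
    [-0.0003,0,0.004,0,0,0,0.2]
  ]
}}

```text
t: 9.0
tool_pos: [0.5174, 0.1389, 0.0707]
eef_rot: [-0.0, 0.161, 0.987, -0.0]
contact_force: [-3.1, -0.8, 4.4]
finger_gap: 0.0297
```

```bash
python3 st.py
```

```text
9.0 [0.5174 0.1389 0.0707] F [-3.1 -0.8  4.4] M [-0.02  1.12  0.03] 0.0297
F tool x,y: [ 2.7 -1.7]
```

>>> {"fn": "arm_command", "kwargs": {
  "commands": [
    [0.0002,0,0.001,0,0,0,0.2],
    [0.0002,0,0.002,0,0,0,0.2],
    [0.0002,0,0.003,0,0,0,0.2],
    [0.0002,0,0.0038,0,0,0,0.2],
    [0.0002,0,0.0038,0,0,0,0.2],
    [0.0002,0,0.0038,0,0,0,0.2]
  ]
}}

```text
t: 9.6
tool_pos: [0.5174, 0.1389, 0.0673]
eef_rot: [-0.0, 0.161, 0.987, -0.0]
contact_force: [-3.3, -1.0, 9.6]
finger_gap: 0.0298
```

```bash
python3 st.py
```

```text
9.6 [0.5174 0.1389 0.0673] F [-3.3 -1.   9.6] M [-0.32  1.5   0.04] 0.0298
F tool x,y: [ 2.8 -2. ]
```

Fz is 9.6 N at the expected turn level. I'll check joint 6 before turning.

```bash
python3 -c "
from h import *
print(manip.get_obs()['joint_pos'])"
```

```text
[ 6.28534438e-01  2.93472146e-01 -4.96691697e-01  2.36369035e-04
 -7.80915768e-01 -9.51365470e-01]
```

>>> {"fn": "arm_command", "kwargs": {
  "commands": [
    [0,0,0,0,0,3,0.2],
    [0,0,0,0,0,7,0.2],
    [0,0,0,0,0,11,0.2],
    [0,0,0,0,0,15,0.2],
    [0,0,0,0,0,15,0.2]
  ]
}}

```text
t: 10.1
tool_pos: [0.519, 0.1397, 0.0679]
eef_rot: [0.001, 0.289, 0.957, 0.001]
contact_force: [-0.4, -0.8, 8.1]
finger_gap: 0.03
```

```bash
python3 st.py; python3 -c "
from h import *
print(manip.get_obs()['joint_pos'])"
```

```text
10.1 [0.519  0.1397 0.0679] F [-0.4 -0.8  8.1] M [-0.02  0.09 -0.06] 0.03
F tool x,y: [ 0.1 -0.9]
[ 6.28492001e-01  2.93386709e-01 -4.95306280e-01  1.04592477e-03
 -7.79190854e-01 -1.21560163e+00]
```

The turn is free, with low moment and the vertical load holding. Continuing it.

>>> {"fn": "arm_command", "kwargs": {
  "commands": [
    [0,0,0.0004,0,0,5,0.2],
    [0,0,0.0004,0,0,10,0.2],
    [0,0,0.0004,0,0,15,0.2],
    [0,0,0.0004,0,0,20,0.2],
    [0,0,0.0004,0,0,25,0.2],
    [0,0,0.0004,0,0,30,0.2],
    [0,0,0.0004,0,0,30,0.2],
    [0,0,0.0004,0,0,30,0.2]
  ]
}}

```text
t: 10.9
tool_pos: [0.5191, 0.1398, 0.0676]
eef_rot: [0.001, 0.526, 0.85, 0.001]
contact_force: [0.1, -0.2, 9.0]
finger_gap: 0.0298
```

```bash
python3 st.py
```

```text
10.9 [0.5191 0.1398 0.0676] F [ 0.1 -0.2  9. ] M [-0.02 -0.02 -0.07] 0.0298
F tool x,y: [-0.2 -0.1]
```

>>> {"fn": "arm_command", "kwargs": {
  "commands": [
    [0,0,0,0,0,5,0.2],
    [0,0,0,0,0,10,0.2],
    [0,0,0,0,0,15,0.2],
    [0,0,0,0,0,20,0.2],
    [0,0,0,0,0,25,0.2],
    [0,0,0,0,0,30,0.2],
    [0,0,0,0,0,35,0.2],
    [0,0,0,0,0,40,0.2],
    [0,0,0,0,0,45,0.2],
    [0,0,0,0,0,45,0.2],
    [0,0,0,0,0,45,0.2]
  ]
}}

```text
t: 12.0
tool_pos: [0.5192, 0.1399, 0.0676]
eef_rot: [0.0, 0.811, 0.584, 0.002]
contact_force: [0.0, -0.0, 8.0]
finger_gap: 0.0299
```

```bash
python3 st.py; python3 -c "
from h import *
o=manip.get_obs();M=q2R(o['eef_rot']);print(np.degrees(np.arctan2(M[1,0],M[0,0])),M[:,2])
s=shot('side','s4.png');a=shot('scene','a4.png')
f=lambda c:(lambda p:cv2.resize(c['pixels'][p[1]-50:p[1]+40,p[0]-50:p[0]+50],(400,360),interpolation=cv2.INTER_CUBIC))(proj(c,[.515,.14,.08]).astype(int))
cv2.imwrite('pics/v4.png',np.hstack([f(s),f(a)]))"
```

```text
12.0 [0.5192 0.1399 0.0676] F [ 0. -0.  8.] M [-0.07 -0.12 -0.02] 0.0299
F tool x,y: [-0. -0.]
71.52931098331047 [ 0.00323462  0.00139136 -0.9999938 ]
```

View pics/v4.png

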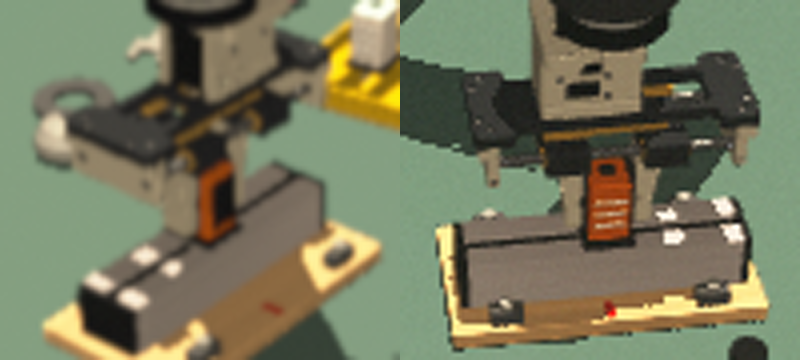

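Both views show the orange light turned crosswise with its flange low over the rail. I'll ease it up against the lips, open the fingers, then retract.

>>> {"fn": "arm_command", "kwargs": {
  "commands": [
    [0,0,-0.001,0,0,0,0.2],
    [0,0,-0.002,0,0,0,0.2],
    [0,0,-0.002,0,0,0,0.2],
    [0,0,-0.002,0,0,0,0.45],
    [0,0,-0.002,0,0,0,0.6],
    [0,0,-0.002,0,0,0,0.6],
    [0,0,-0.002,0,0,0,0.6],
    [0,0,-0.002,0,0,0,0.6]
  ],
  "grip_force": 15
}}

```text
t: 12.9
tool_pos: [0.5175, 0.139, 0.0682]
eef_rot: [-0.0, 0.812, 0.584, -0.0]
contact_force: [-0.4, 0.4, 0.2]
finger_gap: 0.0526
```

>>> {"fn": "arm_command", "kwargs": {
  "commands": [
    [0,0,-0.01,0,0,0,0.6],
    [0,0,-0.03,0,0,0,0.6],
    [0,0,-0.06,0,0,0,0.6],
    [0,0,-0.1,0,0,0,0.6],
    [0,0,-0.14,0,0,0,0.6],
    [0,0,-0.15,0,0,0,0.6],
    [0,0,-0.15,0,0,0,0.6],
    [0,0,-0.15,0,0,0,0.6]
  ]
}}

```text
t: 13.7
tool_pos: [0.517, 0.1389, 0.2179]
eef_rot: [-0.0, 0.812, 0.584, -0.0]
contact_force: [0.1, -0.4, -0.1]
finger_gap: 0.0527
```

```bash
python3 st.py; python3 -c "
from h import *
s=shot('side','s5.png');a=shot('scene','a5.png');w=shot('wrist','w5.png')
f=lambda c:(lambda p:cv2.resize(c['pixels'][p[1]-50:p[1]+40,p[0]-50:p[0]+50],(270,240),interpolation=cv2.INTER_CUBIC))(proj(c,[.515,.14,.08]).astype(int))
cv2.imwrite('pics/v5.png',np.hstack([f(s),f(a),cv2.resize(w['pixels'][:,96:416],(200,240))]))
h=cv2.cvtColor(w['pixels'],cv2.COLOR_BGR2HSV);m=cv2.inRange(h,(4,160,70),(15,255,255))
k=max(cv2.findContours(m,0,2)[0],key=cv2.contourArea)
print(cv2.minAreaRect(np.array([ray(w,p[0],.114)[:2] for p in k],np.float32)*1000))
"
```

```text
13.7 [0.517  0.1389 0.2179] F [ 0.1 -0.4 -0.1] M [-0.06 -0.09  0.02] 0.0527
F tool x,y: [-0.2 -0.3]
((513.9984741210938, 141.35684204101562), (29.244047164916992, 42.17137145996094), 71.47469329833984)
```

View pics/v5.png

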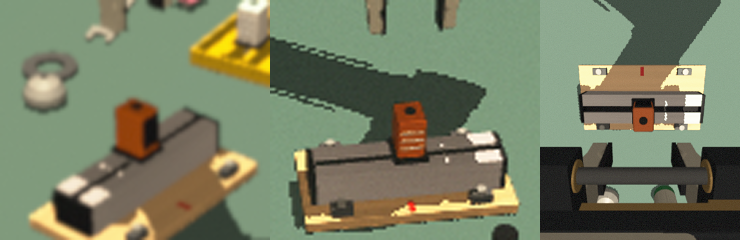

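The light stands upright and crosswise (measured yaw 71.5° on the short side), and the gripper is clear. Handing in.

```bash
python3 -c "
from h import *
print(ticket.close_job())"
```

```text
the job is handed in; nothing more can be done
None
```

The orange rear light is mounted crosswise on the rail at the red marks, and the job is handed in. It finished at about 14 s on the robot's clock.

- **Finding the slot:** the wrist camera showed its centre about 9 mm off the board's middle line.
- **Insertion:** the foot went in lengthwise with only light side touches of about 3 N. I pressed it to about 9.6 N on the strip, turned it 90° with almost no twisting force, eased it up and opened the fingers.
- **Last checks:**
  - The pictures show the light upright, with its long side across the rail to within about 1°. It stands a few millimetres from the marks along the rail.
  - The gripper was about 0.15 m clear, with the measured force near zero.
  - I did not measure the light's final height separately. It follows from the TCP height at release, about 32 to 33 mm above the rail's top; the strip should then have raised it to the lips at 34 mm.
  - I did not measure the other objects at the end. Those still in view looked undisturbed, and the arm kept clear of them.
- **Disagreement:** the TCP reading shifted about 1.6 mm sideways during the first part of the turn, as the side force on the foot released. It stayed well within the limits.

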